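# Screw down the loaded forms press

## Task

Two alike grey screw presses stand on the desk: one holds a stack of forms under its beam, the other is empty. Screw down the one that holds the stack by turning its bar handle clockwise, seen from above, until it stops tight, then let go. Leave the screw of the empty press as it is.

Things in the scene. Friction and masses are not known exactly. Their poses are not given: they have to be found in the camera images.
- full: The press that holds the stack of forms: grey base 230 by 220 mm, two columns, a beam 216 by 40 mm across (along its y) with its top at 115 mm, fixed to the desk. The stack (white A5 paper, brown card on top, 210 by 148 mm, 49 mm high) sticks out on both sides of the beam. Origin: centre of the underside, on the screw axis; z up.
- full_bar (a point): Centre of its handle: a level dark steel bar 80 mm long, 13 mm thick (16 at the rounded ends), 28 mm tall, on top of the screw. The point is on the vertical screw axis, half-way up the bar, about 150 mm above the desk; x along the bar, z up. Under the bar is an 11 mm spindle, then a collar, its top 29 mm below this point at the start. The bar sinks 2.3 mm per radian turned.
- full_screw (a joint): Angle of that screw: it grows as the handle is turned clockwise seen from above, starts between 0 and 0.4 rad, and the screw stops tight against the stack at 1.30 rad. It turns with an even friction of about 0.1 N m and stays where it is left.
- empty_tip (a point): One end of the bar handle of the other press, which is alike but has nothing on its base; the point lies 32 mm out from the screw axis, half-way up the bar. Its handle turns just as easily and is to be left as it is.

How it is judged:
At the end, for the whole second after the job is handed in: The screw of the loaded press is turned clockwise to within 0.18 rad (10 degrees) of its stop at 1.30 rad and is at rest (value of joint full_screw above 1.12 rad and velocity of joint full_screw between -0.05 and 0.05 rad/s); the robot touches nothing.
It fails at once if the handle of the empty press is turned: its end moves more than 8 mm (distance of empty_tip from where it was at the start of the episode above 0.008 m).
It also fails if it takes over 32 s, if anything falls off the work surface, if the arm or the gripper's body presses on something with over 40 N, if the wrist force passes 120 N, or if a joint passes its speed limit or range.

## Robot

A 7-joint arm with a two-finger parallel gripper is mounted at the origin on the work surface. World frame = base frame: x ahead of the robot, y to its left, z up, the work surface at z = 0. Lengths are in m, angles in rad, forces in N, time in s.
With the tool pointing down it reaches from about 0.425 to 0.95 m from the base axis. Payload 4.7 kg.
Tool frame: the origin (TCP) lies at the very end of the fingers, on their centre line; the grasp point (between the pads) lies 19 mm behind it; z points along the fingers, y is the line along which they close (so a half turn about z gives the same grasp; the last joint's range is limited). The gripper opens to 85 mm and grips with 20 to 120 N. Pads are 22 mm wide; open, the fingers measure 114 mm over their backs; the gripper's body (76 mm by 85 mm) begins 54 mm behind the grasp point. The pads swing forward as they close: fully open they stand 13 mm farther back than shut.
Start: joints at [-1.266, 0.469, -0.049, 1.532, 0.024, 1.141, -0.082], TCP at [0.221, 0.638, 0.231] pointing down, gripper open.
Joint ranges: [-2.59, 2.59], [-0.33, 1.99], [-1.39, 1.29], [0.1, 2.45], [-1.04, 4.18], [0.21, 1.99], [-2.66, 2.66]. Speed limits (rad/s): [2.57, 2.57, 3.14, 3.14, 3.14, 3.14, 3.14].

## Interface

Orientations are given as a rotation vector (axis times angle).
In Python, from plant import sensors, cams, order gives the robot as it stands.
- The arm moves only by the tool jog_arm, never from a script. Its argument "motion" is a list of rows, each an object with "twist": the turn, a rotation vector about the tool's x, y, z in rad, a list of three; "delta_pos": the shift along the tool's x, y, z in mm, a list of three; "hand": the finger opening in mm, from 0 to 85.4. A call has 1 to 20 rows; each row shifts and turns the commanded pose from where the row before left it, along the tool's axes as they then stand; what a row does not reach is not made up. A row lasts 1/8 s, in which the tool goes at most 62.5 mm and 10.7 degrees, less where a joint would pass 70% of its speed; a pose out of reach is approached as far as the arm can. A call is refused whole if a number of a shift passes 62.5 or a number of a turn 0.188, either way. A call with a gripper value outside its range is refused whole. The fingers move at their own pace and stop on an object; "squeeze" is the grip in N (left out, the last holds). Time passes only in rows, so rows that do not move let the fingers close. It gives the time, the measured TCP pose, the force, the opening and the grip force at its end, in the units of the state.
- sensors.get_obs(): the state, without advancing time (a new reading comes with each control period).
- cams.grab_frame(name): name is "scene" or "top"; returns the picture (400x640x3 uint8, red, green, blue); there is no depth.
- cams.camera_info(name): a dict with "fx", "fy", "cx", "cy" (pixels), "rvec" (rotation vector, rad) and "tvec" (3), from world to camera coordinates, as OpenCV has them. Camera axes: x right, y down, z forward; pixel columns grow to the right and rows downward; lengths in m; the calibration is good to about 2 mm. A picture is of the moment at which its call begins. camera_info takes no time and is no camera call.
- order.hand_in(): hands the job in; it is judged then, once.
The state is a dict: "time": time; "joint_pos": joint angles; "joint_velocities": joint speeds; "joint_torque": joint torques, N m; "tool_pos": TCP position; "tool_rot": TCP orientation; "force": force on the tool from outside, world axes, zero at the start; "ft_torque": the same for the moment, N m; "gripper_width": opening from 0.0 (shut) to 1.0 (fully open); "gripper_force": force on a finger pad.
Only numpy, scipy, OpenCV 4.12 (cv2) and the standard library are available. Lean on these libraries where they do the work, as an engineer would, in place of code of your own. Each camera call takes 0.05 s, during which the arm holds its last target. There are 200 camera calls.

## Working session

There is one attempt and no reset: what is moved stays moved. The work goes in short steps, Python scripts to look and compute and a tool call to move; the robot and the scene stay as the last step left them, time stands still between calls to the robot, and variables do not carry over. Pictures are saved under pics/ and viewed, at most 10 in all, crops included, and the job is handed in when it is done.

Besides the shell and the picture viewer there is one more tool, called by a JSON object that holds its "fn" and its "kwargs", one argument or row to a line. jog_arm: Moves the arm, as the interface text tells. Its arguments: {"type":"object","properties":{"motion":{"type":"array"},"squeeze":{"type":"number"}},"required":["motion"]}

```bash
mkdir -p pics
python3 - <<'E'
from plant import sensors, cams
import cv2
for n in("scene","top"):
    cv2.imwrite(f"pics/{n}0.png",cams.grab_frame(n)[:,:,::-1]); print(n,cams.camera_info(n))
print(sensors.get_obs())
E
```

```text
scene {'fx': 433.5495516725658, 'fy': 433.5495516725658, 'cx': 318.8505956573354, 'cy': 203.19817854936716, 'rvec': array([ 1.5064053 ,  1.76436568, -0.95422668]), 'tvec': array([ 0.09252562, -0.21350714,  1.29756315])}
top {'fx': 386.2803239571534, 'fy': 386.2803239571534, 'cx': 319.1789826585119, 'cy': 204.89192694947775, 'rvec': array([ 2.13830654, -2.20013179,  0.08429225]), 'tvec': array([0.01380538, 0.57482253, 0.86090584])}
{'time': 0.1, 'joint_pos': array([-1.26591748,  0.46939306, -0.04860456,  1.53357676,  0.02410476,
        1.14099282, -0.08235712]), 'joint_velocities': array([-0.00049705, -0.00193701, -0.00170968, -0.00114571,  0.00114754,
       -0.00096808, -0.00084301]), 'joint_torque': array([ 6.08803275e-04, -5.11515248e+01, -4.69077146e-02, -2.38388550e+01,
        1.08049568e-02,  4.45628641e-03,  4.91642226e-06]), 'tool_pos': array([0.22095135, 0.63725795, 0.23034366]), 'tool_rot': array([-5.21855975e-01, -3.09770638e+00,  2.77795988e-03]), 'force': array([-0.4694943 ,  0.55950585, -0.17635063]), 'ft_torque': array([-0.02344543,  0.00445133,  0.02317345]), 'gripper_force': 0.0, 'gripper_width': 0.9994492348577596}
```

View pics/scene0.png

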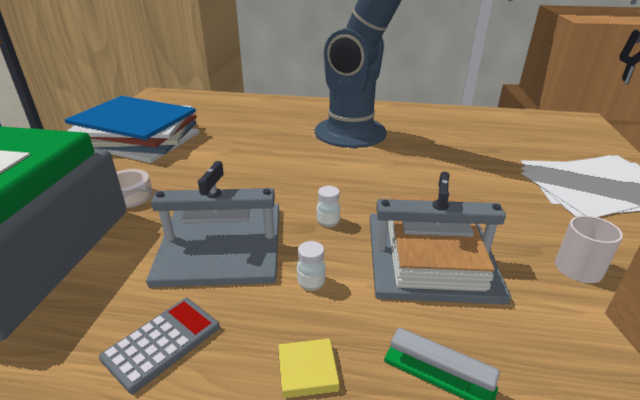

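View pics/top0.png

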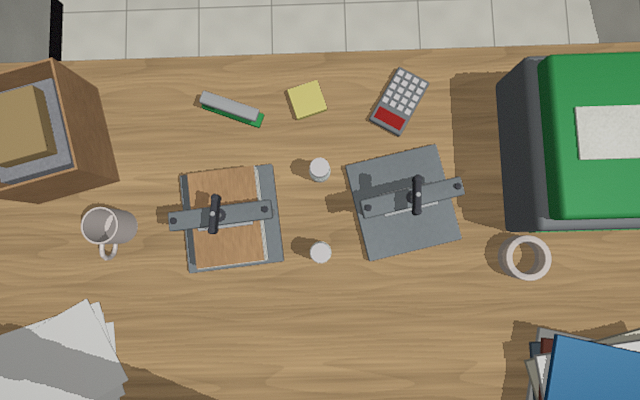

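The loaded press is on the left in the top view, with its bar centred near (215,214) and running (217,197) to (213,231). The empty press has its bar near (417,195). In the scene view the loaded bar is near (444,190).

```bash
cat > h.py <<'E'
import numpy as np, cv2
from plant import sensors, cams
from scipy.spatial.transform import Rotation as R
def ray(n,uv):
    c=cams.camera_info(n); M=cv2.Rodrigues(c["rvec"])[0]
    o=-M.T@c["tvec"]; d=M.T@np.array([(uv[0]-c["cx"])/c["fx"],(uv[1]-c["cy"])/c["fy"],1]); return o,d
def atz(n,uv,z):
    o,d=ray(n,uv); return o+d*(z-o[2])/d[2]
def proj(n,p):
    c=cams.camera_info(n); K=np.array([[c["fx"],0,c["cx"]],[0,c["fy"],c["cy"]],[0,0,1]])
    return cv2.projectPoints(np.array([p],float),c["rvec"],c["tvec"],K,None)[0].ravel()
E
python3 - <<'E'
from h import *
im=cv2.imread("pics/top0.png"); s=cv2.imread("pics/scene0.png")
m=(im.max(2)<60).astype(np.uint8); m[:, :195]=0; m[:,235:]=0; m[:190]=0; m[240:]=0
n,l,st,ce=cv2.connectedComponentsWithStats(m); k=1+st[1:,4].argmax(); print(st[k],ce[k])
pts=np.argwhere(l==k)[:,::-1].astype(np.float32); r=cv2.minAreaRect(pts); print(r)
b=cv2.boxPoints(r); print([atz("top",p,.164)[:2].round(4) for p in b])
print("guess c",atz("top",r[0],.16))
for a in((169,218),(271,209)): print("beam",atz("top",a,.115))
print("scene proj of guess",proj("scene",atz("top",r[0],.15)))
a=cv2.resize(im[185:245,160:280],None,fx=4,fy=4,interpolation=cv2.INTER_CUBIC); c=cv2.resize(s[165:225,385:505],None,fx=4,fy=4,interpolation=cv2.INTER_CUBIC)
cv2.imwrite("pics/crop.png",np.vstack([a,c]))
o=sensors.get_obs(); print(R.from_rotvec(o["tool_rot"]).as_matrix().round(3))
E
```

```text
[212 196   9  38 106] [217.         214.69811321]
((217.11680603027344, 214.75265502929688), (4.476929664611816, 37.6370849609375), 8.880660057067871)
[array([0.514 , 0.2044]), array([0.586 , 0.1928]), array([0.5844, 0.1842]), array([0.5125, 0.1958])]
guess c [0.54935421 0.19541288 0.16      ]
beam [0.54875391 0.3078046  0.115     ]
beam [0.56130756 0.09616563 0.115     ]
scene proj of guess [439.03818054 187.77927294]
[[-0.945  0.328 -0.001]
 [ 0.328  0.945 -0.002]
 [-0.    -0.002 -1.   ]]
```

View pics/crop.png

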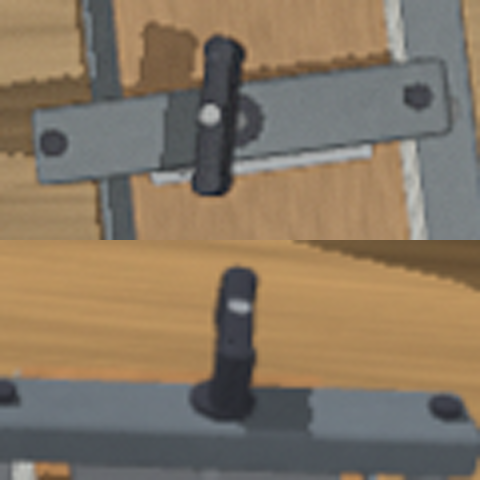

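The light dot on the bar top, on the screw axis, is at crop (209,115), which is top px (212.2,213.7). In the scene view it is at px (444.7,181.2). The bar's ends are at crop (225,37) and (211,193).

Run:
```python
from h import *
from scipy.optimize import least_squares
im=cv2.imread("pics/top0.png")
t=(212.4,213.8); s=(444.6,181.2)
r=least_squares(lambda p:np.r_[proj("top",p)-t,proj("scene",p)-s],[.55,.2,.16]); print("tri",r.x,r.fun)
print("top164",atz("top",t,.164))
m=(im.max(2)<75).astype(np.uint8); m[:, :195]=0; m[:,222:]=0; m[:190]=0; m[240:]=0
print("\n".join("".join(".#"[v] for v in row[203:224]) for row in m[192:236]))
a=atz("top",(160+225/4,185+37/4),.155);b=atz("top",(160+211/4,185+193/4),.155); d=a-b; print("bar ends",a,b,np.linalg.norm(d),"ang",np.arctan2(d[1],d[0]),"mid",(a+b)/2)
```

```text
tri [0.5512139  0.20441802 0.16398027] [-0.48009333 -0.00235512 -0.40733076  0.06308808]
top164 [0.55118091 0.20347756 0.164     ]
.....................
.....................
..........##.........
.........####.##.....
........##.....##....
........##.....###...
........#......###...
..............####...
.........#....###....
........###...###....
........#....####....
........##...####....
........##...####....
........##...#####...
........##...####....
.......##....####....
.......##....####....
.......###...#####...
.......####..####....
.......#....#####....
............#####....
............####.....
............####.....
......#.....####.....
......##...#####.....
.......####.####..#..
......##....#####.#..
......##....#####....
......##...#####.#...
......##...#####.....
......#....####......
......#....####......
......###..####......
.....##....####......
####.###...####......
#.....#.#..###.......
......#....####......
.....###....###......
.....##.....###......
.....##....###.......
.....##....###.......
.......######........
.....................
.....................
bar ends [0.59028769 0.19834912 0.155     ] [0.51373095 0.20551261 0.155     ] 0.07689115635953842 ang -0.09329933964411247 mid [0.55200932 0.20193086 0.155     ]
```

Axis is at about (0.5515, 0.204), with the bar at about -0.1 rad from world x. Now moving above it.

{"fn": "jog_arm", "kwargs": {
  "motion": [
    {"delta_pos": [-20,-13,0],"twist": [0,0,0],"hand": 85},
    {"delta_pos": [-43,-28.5,0],"twist": [0,0,0],"hand": 85},
    {"delta_pos": [-43,-28.5,0],"twist": [0,0,0],"hand": 85},
    {"delta_pos": [-43,-28.5,0],"twist": [0,0,0],"hand": 85},
    {"delta_pos": [-43,-28.5,0],"twist": [0,0,0],"hand": 85},
    {"delta_pos": [-43,-28.5,0],"twist": [0,0,0],"hand": 85},
    {"delta_pos": [-43,-28.5,0],"twist": [0,0,0],"hand": 85},
    {"delta_pos": [-43,-28.5,0],"twist": [0,0,0],"hand": 85},
    {"delta_pos": [-43,-28.5,0],"twist": [0,0,0],"hand": 85},
    {"delta_pos": [-43,-28.5,0],"twist": [0,0,0],"hand": 85},
    {"delta_pos": [-43,-28.5,0],"twist": [0,0,0],"hand": 85},
    {"delta_pos": [0,0,0],"twist": [0,0,-0.12],"hand": 85},
    {"delta_pos": [0,0,0],"twist": [0,0,-0.115],"hand": 85},
    {"delta_pos": [0,0,0],"twist": [0,0,0],"hand": 85},
    {"delta_pos": [0,0,0],"twist": [0,0,0],"hand": 85}
  ]
}}

```text
time: 1.98
tool_pos: [0.5485, 0.2078, 0.2313]
tool_rot: [-0.159, -3.137, 0.0]
force: [-0.1, -0.0, 0.3]
gripper_width: 0.998
gripper_force: 0.0
```

```bash
cat >> h.py <<'E'
def show(T=np.array([.5515,.204,.133]),bar=-.1):
    o=sensors.get_obs(); M=R.from_rotvec(o["tool_rot"]).as_matrix()
    print("t",o["time"],"pos",o["tool_pos"].round(4),"q",o["joint_pos"].round(2),"F",o["force"].round(1),"T",o["ft_torque"].round(2),"w",round(o["gripper_width"],3),"gf",round(o["gripper_force"],1))
    print("tool delta mm",(1000*M.T@(T-o["tool_pos"])).round(1),"y ang",np.arctan2(M[1,1],M[0,1]).round(3),"zaxis",M[:,2].round(3),"twist z left",(np.arctan2(M[1,1],M[0,1])-bar-np.pi/2).round(3))
E
python3 - <<'E'
from h import *
show()
for n in("scene","top"):
    f=cams.grab_frame(n)[:,:,::-1]; cv2.imwrite(f"pics/{n}1.png",f)
E
```

```text
t 1.975 pos [0.5485 0.2078 0.2313] q [-0.51  0.32  0.1   1.76 -0.04  1.06  1.07] F [-0.1 -0.   0.3] T [ 0.07 -0.02 -0.04] w 0.998 gf 0.0
tool delta mm [-3.4 -3.5 98.3] y ang 1.47 zaxis [-0. -0. -1.] twist z left -0.001
```

View pics/scene1.png

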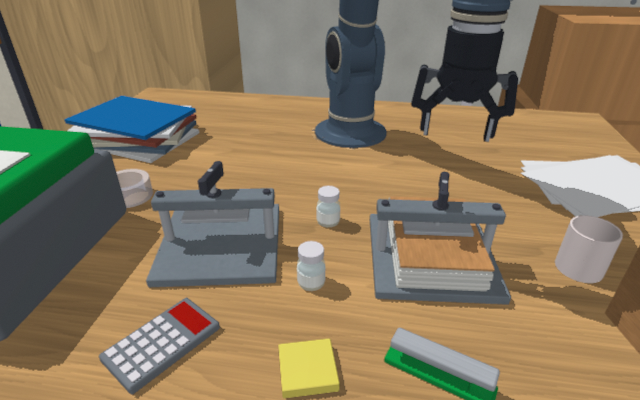

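The gripper appears above the loaded press, with its fingertips near (425,135) and (490,138). I'll check this against the projected TCP.

Run:
```python
from h import *
for z in(.231,.244): print(proj("scene",[.5485,.2078,z]),proj("top",[.5485,.2078,z]))
M=R.from_rotvec(sensors.get_obs()["tool_rot"]).as_matrix()
for s in(-1,1): print(proj("scene",np.array([.5485,.2078,.244])+s*.0475*M[:,1]),proj("top",np.array([.5485,.2078,.244])+s*.0475*M[:,1]))
```

```text
[453.00026353 144.14831202] [199.01212032 212.85319348]
[454.41946594 136.62177042] [196.58661063 212.33436045]
[423.73628137 133.40416023] [223.77859248 214.27802763]
[486.01130708 139.93466743] [169.4720016  210.39622383]
```

View pics/top1.png

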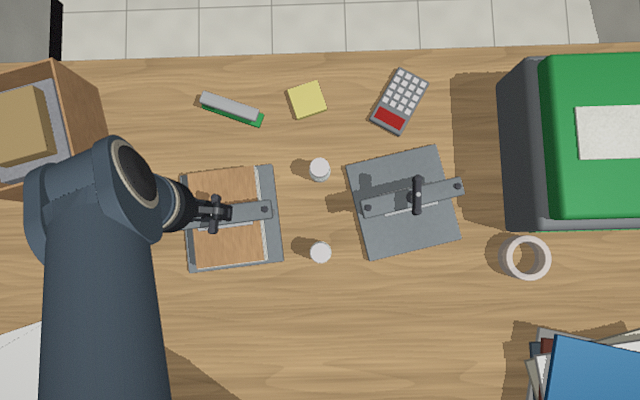

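The picture agrees with the projection: the gripper is above the loaded bar, next to px (215,213). Descending.

{"fn": "jog_arm", "kwargs": {
  "motion": [
    {"delta_pos": [-3.4,-3.5,0],"twist": [0,0,0],"hand": 85},
    {"delta_pos": [0,0,20],"twist": [0,0,0],"hand": 70},
    {"delta_pos": [0,0,30],"twist": [0,0,0],"hand": 60},
    {"delta_pos": [0,0,28],"twist": [0,0,0],"hand": 60},
    {"delta_pos": [0,0,15],"twist": [0,0,0],"hand": 60},
    {"delta_pos": [0,0,5],"twist": [0,0,0],"hand": 60},
    {"delta_pos": [0,0,0],"twist": [0,0,0],"hand": 60},
    {"delta_pos": [0,0,0],"twist": [0,0,0],"hand": 60}
  ],
  "squeeze": 40
}}

```text
time: 3.08
tool_pos: [0.5524, 0.2052, 0.1344]
tool_rot: [0.155, 3.136, 0.002]
force: [-0.3, 0.3, 0.1]
gripper_width: 0.702
gripper_force: 0.0
```

Run:
```python
from h import *
show()
f=cams.grab_frame("scene")[:,:,::-1]; g=cams.grab_frame("top")[:,:,::-1]
z=lambda a:cv2.resize(a,None,fx=4,fy=4,interpolation=cv2.INTER_CUBIC)
cv2.imwrite("pics/c2.png",np.vstack([z(f[140:210,380:510]),z(g[180:250,160:290])]))
```

```text
t 3.075 pos [0.5524 0.2052 0.1344] q [-0.5   0.43  0.09  1.85 -0.05  0.87  1.09] F [-0.3  0.3  0.1] T [-0.02  0.01 -0.06] w 0.702 gf 0.0
tool delta mm [ 0.8 -1.3  1.4] y ang 1.472 zaxis [ 0.002  0.001 -1.   ] twist z left 0.001
```

View pics/c2.png

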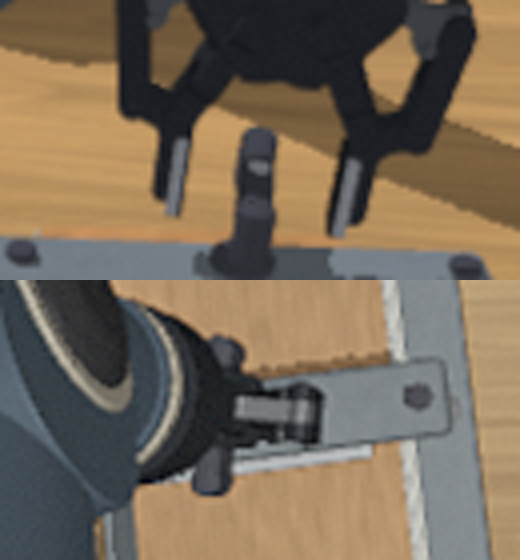

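The bar, at crop (257,165), stands midway between the fingers at (175,180) and (348,190). Closing.

{"fn": "jog_arm", "kwargs": {
  "motion": [
    {"delta_pos": [0.5,-0.8,1],"twist": [0,0,0],"hand": 40},
    {"delta_pos": [0,0,0],"twist": [0,0,0],"hand": 20},
    {"delta_pos": [0,0,0],"twist": [0,0,0],"hand": 5},
    {"delta_pos": [0,0,0],"twist": [0,0,0],"hand": 5},
    {"delta_pos": [0,0,0],"twist": [0,0,0],"hand": 5},
    {"delta_pos": [0,0,0],"twist": [0,0,0],"hand": 5}
  ],
  "squeeze": 40
}}

```text
time: 3.92
tool_pos: [0.5511, 0.2042, 0.1324]
tool_rot: [0.155, 3.138, 0.0]
force: [-1.1, 0.4, 2.6]
gripper_width: 0.149
gripper_force: 42.2
```

```bash
python3 -c "from h import *;show()"
```

```text
t 3.925 pos [0.5511 0.2042 0.1324] q [-0.5   0.43  0.09  1.85 -0.05  0.86  1.09] F [-1.1  0.4  2.6] T [-0.04  0.12 -0.09] w 0.149 gf 42.2
tool delta mm [-0.4 -0.2 -0.6] y ang 1.472 zaxis [ 0.  0. -1.] twist z left 0.001
```

{"fn": "jog_arm", "kwargs": {
  "motion": [
    {"delta_pos": [0,0,0.23],"twist": [0,0,0.1],"hand": 5},
    {"delta_pos": [0,0,0.23],"twist": [0,0,0.1],"hand": 5},
    {"delta_pos": [0,0,0.23],"twist": [0,0,0.1],"hand": 5},
    {"delta_pos": [0,0,0.23],"twist": [0,0,0.1],"hand": 5},
    {"delta_pos": [0,0,0.23],"twist": [0,0,0.1],"hand": 5},
    {"delta_pos": [0,0,0.23],"twist": [0,0,0.1],"hand": 5},
    {"delta_pos": [0,0,0.23],"twist": [0,0,0.1],"hand": 5},
    {"delta_pos": [0,0,0.23],"twist": [0,0,0.1],"hand": 5}
  ]
}}

```text
time: 4.92
tool_pos: [0.5514, 0.2048, 0.1306]
tool_rot: [1.367, 2.828, 0.001]
force: [-0.2, 0.1, 0.9]
gripper_width: 0.146
gripper_force: 42.1
```

```bash
python3 -c "from h import *;show()"
```

```text
t 4.925 pos [0.5514 0.2048 0.1306] q [-0.64  0.44  0.28  1.86 -0.16  0.86  0.39] F [-0.2  0.1  0.9] T [0.14 0.04 0.07] w 0.146 gf 42.1
tool delta mm [-0.7 -0.4 -2.4] y ang 0.67 zaxis [ 0.001  0.001 -1.   ] twist z left -0.801
```

{"fn": "jog_arm", "kwargs": {
  "motion": [
    {"delta_pos": [0,0,0.23],"twist": [0,0,0.08],"hand": 5},
    {"delta_pos": [0,0,0.23],"twist": [0,0,0.08],"hand": 5},
    {"delta_pos": [0,0,0],"twist": [0,0,0],"hand": 5}
  ]
}}

```text
time: 5.3
tool_pos: [0.5515, 0.2048, 0.1302]
tool_rot: [1.585, 2.712, 0.002]
force: [0.2, 1.2, 1.5]
gripper_width: 0.15
gripper_force: 42.2
```

```bash
python3 -c "from h import *;show()"
```

```text
t 5.3 pos [0.5515 0.2048 0.1302] q [-0.67  0.44  0.32  1.86 -0.18  0.86  0.25] F [0.2 1.2 1.5] T [ 0.25 -0.03 -0.11] w 0.15 gf 42.2
tool delta mm [-0.7 -0.4 -2.8] y ang 0.513 zaxis [ 0.001  0.001 -1.   ] twist z left -0.958
```

{"fn": "jog_arm", "kwargs": {
  "motion": [
    {"delta_pos": [0,0,0.2],"twist": [0,0,0.06],"hand": 5},
    {"delta_pos": [0,0,0.2],"twist": [0,0,0.06],"hand": 5}
  ]
}}

```text
time: 5.55
tool_pos: [0.5516, 0.2049, 0.13]
tool_rot: [1.745, 2.612, 0.002]
force: [0.1, -0.1, 2.9]
gripper_width: 0.145
gripper_force: 42.3
```

```bash
python3 -c "from h import *;show()"
```

```text
t 5.55 pos [0.5516 0.2049 0.13  ] q [-0.69  0.45  0.35  1.86 -0.2   0.86  0.15] F [ 0.1 -0.1  2.9] T [ 0.17 -0.02  0.07] w 0.145 gf 42.3
tool delta mm [-0.8 -0.4 -3. ] y ang 0.392 zaxis [ 0.001  0.001 -1.   ] twist z left -1.078
```

{"fn": "jog_arm", "kwargs": {
  "motion": [
    {"delta_pos": [0,0,0.2],"twist": [0,0,0.05],"hand": 5},
    {"delta_pos": [0,0,0],"twist": [0,0,0.05],"hand": 5}
  ]
}}

```text
time: 5.8
tool_pos: [0.5517, 0.2049, 0.1299]
tool_rot: [1.865, 2.526, 0.001]
force: [0.3, -0.1, 3.8]
gripper_width: 0.146
gripper_force: 63.5
```

```bash
python3 -c "from h import *;show()"
```

```text
t 5.8 pos [0.5517 0.2049 0.1299] q [-0.71  0.45  0.37  1.87 -0.21  0.86  0.06] F [ 0.3 -0.1  3.8] T [0.11 0.01 1.64] w 0.146 gf 63.5
tool delta mm [-0.8 -0.4 -3.1] y ang 0.299 zaxis [ 0.002 -0.    -1.   ] twist z left -1.172
```

The torque jumped to 1.6 N m after 1.17 rad of turning, so the screw is at its stop. Releasing and lifting.

{"fn": "jog_arm", "kwargs": {
  "motion": [
    {"delta_pos": [0,0,0],"twist": [0,0,0],"hand": 5},
    {"delta_pos": [0,0,0],"twist": [0,0,-0.02],"hand": 5},
    {"delta_pos": [0,0,0],"twist": [0,0,0],"hand": 50},
    {"delta_pos": [0,0,0],"twist": [0,0,0],"hand": 60},
    {"delta_pos": [0,0,0],"twist": [0,0,0],"hand": 60},
    {"delta_pos": [0,0,0],"twist": [0,0,0],"hand": 60},
    {"delta_pos": [0,0,-15],"twist": [0,0,0],"hand": 60},
    {"delta_pos": [0,0,-30],"twist": [0,0,0],"hand": 60},
    {"delta_pos": [0,0,-40],"twist": [0,0,0],"hand": 60},
    {"delta_pos": [0,0,-40],"twist": [0,0,0],"hand": 60},
    {"delta_pos": [0,0,-40],"twist": [0,0,0],"hand": 60},
    {"delta_pos": [0,0,0],"twist": [0,0,0],"hand": 60},
    {"delta_pos": [0,0,0],"twist": [0,0,0],"hand": 60}
  ]
}}

```text
time: 7.42
tool_pos: [0.5508, 0.2041, 0.2946]
tool_rot: [-1.849, -2.539, -0.0]
force: [0.7, -1.1, 0.4]
gripper_width: 0.701
gripper_force: 0.0
```

Run:
```python
from h import *
show()
f=cams.grab_frame("scene")[:,:,::-1]; g=cams.grab_frame("top")[:,:,::-1]
z=lambda a:cv2.resize(a,None,fx=3,fy=3,interpolation=cv2.INTER_CUBIC)
cv2.imwrite("pics/c3.png",np.vstack([z(f[135:235,380:520]),z(g[170:260,160:300])]))
ang=lambda a:np.array([.5515+.032*np.cos(a),.204+.032*np.sin(a),.16])
print(proj("scene",ang(-1.27)),proj("scene",ang(-1.27+np.pi)))
```

```text
t 7.425 pos [0.5508 0.2041 0.2946] q [-0.76  0.28  0.42  1.69 -0.12  1.2   0.01] F [ 0.7 -1.1  0.4] T [0.03 0.05 0.04] w 0.701 gf 0.0
tool delta mm [ -0.4   0.7 161.6] y ang 0.312 zaxis [-0.  0. -1.] twist z left -1.159
[425.27125555 184.73179063] [461.67047053 182.04795689]
```

View pics/c3.png

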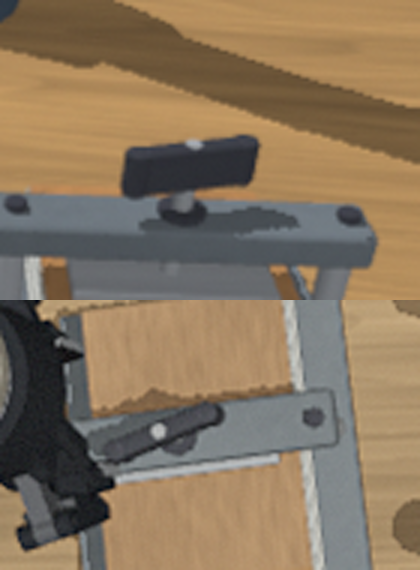

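The bar, at crop (110,453) to (215,412), has turned about 1.15 rad clockwise to its stop, and the gripper is clear of it.

```bash
python3 -c "
from plant import order
print(order.hand_in())"
```

```text
the job is handed in; nothing more can be done
None
```

I screwed the loaded press down clockwise about 1.16 rad, until the torque jumped at its stop. I then released it, left the empty press untouched and handed the job in; no verdict came back.

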